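# Join the exhaust pipe with the hinged clamp

## Task

Join the two exhaust pipe ends on the bench stand: slide the loose pipe along its V blocks until its flange just starts to press in the sprung seal ring of the fixed end, without crushing the seal. Then swing the hinged half clamp over both flanges and press it fully shut without forcing it, and turn the latch arm across the clamp's lug to its stop so that the clamp stays shut. Let go of everything at the end.

Things in the scene. Friction and masses are not known exactly. Their poses are not given: they have to be found in the camera images.
- stand: Steel base plate 190 x 380 x 12 mm fixed to the bench. Origin: centre of its underside; z up, y along the pipes. The pipes' common axis runs along its y at x = 0, z = 75 mm. V blocks (22 mm long, 42 mm wide, 62 mm high) at y = -10 and -100 mm carry the loose pipe. The fitting (fixed pipe end, seal, clamp, latch in one piece) is not placed exactly: it sits up to 12 mm either way along y.
- seat (a point): Nominal centre of the seal face, at (0, 85, 75) mm in the stand; the real face is up to 12 mm either way along the stand's y. The face (66 mm disc) looks to -y; the fixed flange (70 mm diameter) is 7 mm behind it. A fixed half saddle with a flared mouth lies under both flanges, 0.5 mm clear. Axes as the stand's.
- pipe: Loose steel pipe in the V blocks: 50 mm diameter, 200 mm long, 0.55 to 0.85 kg; flange of 70 mm diameter, 5 mm thick, at one end. Origin: centre of the flange's outer face, on the axis; the pipe runs from it along its own -y. It starts 27 to 77 mm short of the seal; slide it along the stand's +y (about 3 to 8 N). Grip it from above across its diameter, 100 to 120 mm from the flange.
- seal (a joint): Travel of the sprung seal ring in m: 0 free, grows as the loose flange presses it in along +y, spring 3 N per mm. The shut clamp's tapered lips press it in about 2 mm. The clamp catches the flange if that lies between 1.5 mm short of the seal and 2.5 mm into it when the clamp comes down. More than 3.5 mm crushes the seal.
- hinge (a point): Nominal middle of the clamp's hinge axis, at (45, 90, 75) mm in the stand, on the pipe's far side from the robot; the real one is up to 12 mm either way along the stand's y, and the axis runs along y. Axes as the stand's.
- clamp (a joint): Angle of the hinged half clamp in rad: 0 shut (lug towards the stand's -x), about 1.57 standing upright above the hinge, 1.85 fully open; starts at 1.5 to 1.8. Hinge of 0.16 N m: it stays where left. Shut: a half ring of 41 mm outer radius, 28 mm wide, over the flanges. The last 12 mm at the lug take 5 to 14 N down; at 0 the lug meets a bump stop of 8 N per mm. Forced below -0.04 it is overstrained.
- lug (a point): Nominal middle of the lug's flat top with the clamp shut, at (-60, 90, 80) mm in the stand (up to 12 mm either way along y); axes the stand's. The lug is a flat tongue 28 mm wide at the clamp's free end: flat from 87 to 120 mm from the hinge, its outer face 5 mm off the hinge plane, then a ramp falls 25 degrees to 135 mm. Push it over from behind (the far side), then press it down from above.
- pivot (a point): Nominal point on the latch's upright pivot at the height of the latch arm's centre, at (-62, 140, 86) mm in the stand; the real one is up to 12 mm either way along the stand's y. Axes as the stand's.
- latch (a joint): Angle of the latch arm in rad: 0 shut (arm along the stand's -y, across the lug, hard stop), 1.57 open (arm along -x); starts at 1.2 to 1.65, stays where left (1.5 N at the knob). The arm is a 12 mm bar with an upright knob (16 mm diameter, top 40 mm above the arm's centre) 60 mm from the pivot: grip it from above or push it round. It passes over the lug only with the clamp pressed within 5 mm of shut.
There are look-alikes about, which are no part of the job. What is shaped like the pipe but orange is not meant.

How it is judged:
On the way, in this order (a step that is already met when the one before it is completed fails the run):
1. the loose pipe's flange presses the seal ring in a little (at least 0.3 mm) (value of joint seal above 0.0003 m), for 0.2 s.
2. the clamp is pressed shut over both flanges (under 0.03 rad) (value of joint clamp below 0.03 rad and value of joint seal above 0.0012 m), for 0.2 s.
At the end, for the whole second after the job is handed in: The clamp is shut (under 0.03 rad), the latch arm lies across its lug (within 0.15 rad of its stop), the flange holds the seal pressed in between 1.2 and 3.5 mm, the pipe lies in line with the stand (within 0.04 rad), at rest (all of step 2 and value of joint latch below 0.15 rad and value of joint seal below 0.0035 m and angle between the y axis of pipe and the y axis of stand, either way round below 0.04 rad and linear speed of pipe below 0.01 m/s); the robot touches nothing.
It fails at once if the seal is crushed: pressed in more than 3.5 mm (value of joint seal above 0.0035 m).
It fails at once if the clamp is forced: driven more than 0.04 rad past shut, into its bump stop (value of joint clamp below -0.04 rad).
It also fails if it takes over 72 s, if anything falls off the work surface, if the arm or the gripper's body presses on something with over 40 N, if the wrist force passes 120 N, or if a joint passes its speed limit or range.

## Robot

A 7-joint arm with a two-finger parallel gripper is mounted at the origin on the work surface. World frame = base frame: x ahead of the robot, y to its left, z up, the work surface at z = 0. Lengths are in m, angles in rad, forces in N, time in s.
With the tool pointing down it reaches from about 0.4 to 0.85 m from the base axis. Payload 10.4 kg.
Tool frame: the origin (TCP) lies on the centre line of the jaws, within the pads' length; the fingertips stand r.tip_extent ahead of it and the grasp point (between the pads) lies 3 mm ahead of it (r.tip_extent is the distance from the TCP to the fingertips, in m); z points along the fingers, y is the direction in which the jaws open and shut (so a half turn about z gives the same grasp; the last joint's range is limited). The gripper opens to 87 mm and grips with 3 to 60 N. Pads are 19 mm wide; open, the fingers measure 117 mm over their backs; the gripper's body (75 mm by 190 mm) begins 51 mm behind the grasp point.
Start: joints at [-1.272, 0.332, -0.065, 1.46, 0.022, 1.35, -0.088], TCP at [0.198, 0.593, 0.245] pointing down, gripper open.
Joint ranges: [-2.6, 2.6], [-0.5, 2.12], [-1.47, 1.34], [0.16, 2.42], [-1.27, 4.41], [0.06, 2.06], [-2.6, 2.6]. Speed limits (rad/s): [2.22, 2.22, 2.79, 2.79, 3.14, 3.14, 3.14].

## Interface

Orientations are given as a unit quaternion [x, y, z, w].
In Python, from bench import r gives the robot as it stands. The module is installed in compiled form; this text tells all that it offers.
- The arm moves only by the shell command python3 -m jog 'ROWS' [FORCE]. ROWS is JSON, a list of rows, each a list of 5 numbers: the shift along the tool's x, y, z in cm, then the turn about the tool's z in rad, then the closure, from 0 (fully open) to 1 (shut). A call has exactly 10 rows; each row shifts and turns the pose as measured when the row begins, along the tool's axes as they then stand; what a row does not reach is not made up. A row lasts 1/10 s, in which the tool goes at most 50 mm and 8.59 degrees, less where a joint would pass 70% of its speed; a pose out of reach is approached as far as the arm can. A call with a gripper value outside its range is refused whole. The fingers move at their own pace and stop on an object; FORCE is the grip in N (left out, the last holds). Time passes only in rows, so rows that do not move let the fingers close, or fill a call up. It gives the time, the measured TCP pose, the force and the opening at its end, in the units of the state.
- r.read_state(): the state, without advancing time (a new reading comes with each control period).
- r.camera(name): name is "side" or "top"; returns a dict with "pixels" (480x640x3 uint8, red, green, blue), "fx", "fy", "cx", "cy" (pixels), "camera_from_world" (4x4, takes a point from world to camera coordinates). Camera axes: x right, y up, looking along -z (the intrinsics and any distortion apply to the point x, -y, -z); pixel columns grow to the right and rows downward; lengths in m; the calibration is good to about 2 mm. A picture is of the moment at which its call begins. There is no depth.
- r.close_job(): hands the job in, once; it reports no verdict.
The state is a dict: "time": time; "joint_positions": joint angles; "joint_vel": joint speeds; "joint_torque": joint torques, N m; "ee_pos": TCP position; "eef_rot": TCP orientation; "ft_force": force on the tool from outside, world axes, zero at the start; "torque": the same for the moment, N m; "width": finger opening in m.
Only numpy, scipy, OpenCV 4.12 (cv2) and the standard library are available. Lean on these libraries where they do the work, as an engineer would, in place of code of your own. Each camera call takes 0.05 s, during which the arm holds its last target. There are 200 camera calls.

## Working session

There is one attempt and no reset: what is moved stays moved. The work goes in short steps, Python scripts to look and compute and a shell command to move; the robot and the scene stay as the last step left them, time stands still between calls to the robot, and variables do not carry over. Pictures are saved under pics/ and viewed, about 8 in all and at most 12, crops included, and the job is handed in when it is done.

```bash
mkdir -p pics; cat > h.py <<'E'
import numpy as np, cv2
from bench import r
def cam(n,save=None):
    c=r.camera(n)
    if save: cv2.imwrite('pics/'+save,c['pixels'][:,:,::-1])
    return c
def proj(c,p):
    T=np.array(c['camera_from_world']);q=T[:3,:3]@np.array(p)+T[:3,3]
    return np.array([c['cx']+c['fx']*q[0]/-q[2],c['cy']+c['fy']*-q[1]/-q[2]])
def ray(c,uv):
    T=np.array(c['camera_from_world']);R=T[:3,:3]
    d=R.T@np.array([(uv[0]-c['cx'])/c['fx'],-(uv[1]-c['cy'])/c['fy'],-1]);return -R.T@T[:3,3],d
def onz(c,uv,z):
    o,d=ray(c,uv);return o+d*(z-o[2])/d[2]
E
python3 - <<'E'
from h import *
s=r.read_state();print({k:np.round(v,3).tolist() for k,v in s.items()},r.tip_extent)
for n in('top','side'):
    c=cam(n,n+'0.png');print(n,c.keys(),c['fx'],c['fy'],c['cx'],c['cy'],np.round(c['camera_from_world'],4).tolist())
E
```

```text
{'time': 0.0, 'joint_positions': [-1.272, 0.333, -0.065, 1.461, 0.022, 1.35, -0.089], 'joint_vel': [-0.0, 0.0, 0.001, -0.001, -0.001, 0.001, 0.0], 'joint_torque': [-0.0, -62.323, 0.025, -38.991, -0.061, 0.039, 0.0], 'ee_pos': [0.198, 0.593, 0.244], 'eef_rot': [0.16, 0.987, -0.001, -0.0], 'ft_force': [-0.592, 0.225, -0.36], 'torque': [-0.025, 0.016, -0.009], 'width': 0.087} 0.022
top dict_keys(['pixels', 'fx', 'fy', 'cx', 'cy', 'camera_from_world']) 443.51414685307725 443.51414685307725 318.9683514276348 238.71622840933853 [[0.0185, -0.9998, -0.0047, 0.0921], [0.9798, 0.0172, 0.1992, -0.5062], [-0.1991, -0.0083, 0.9799, -0.6406], [0.0, 0.0, 0.0, 1.0]]
side dict_keys(['pixels', 'fx', 'fy', 'cx', 'cy', 'camera_from_world']) 473.11021593563913 473.11021593563913 315.0474432477244 234.97663484986901 [[0.9849, -0.1723, 0.0162, -0.453], [0.116, 0.7266, 0.6772, -0.2168], [-0.1284, -0.6651, 0.7356, -0.5544], [0.0, 0.0, 0.0, 1.0]]
```

View pics/top0.png

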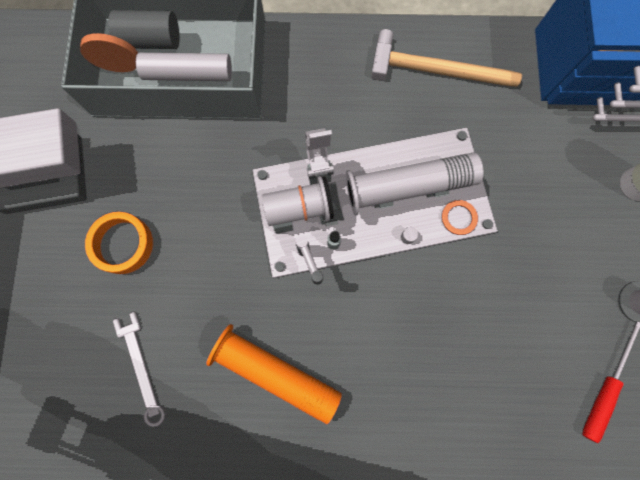

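View pics/side0.png

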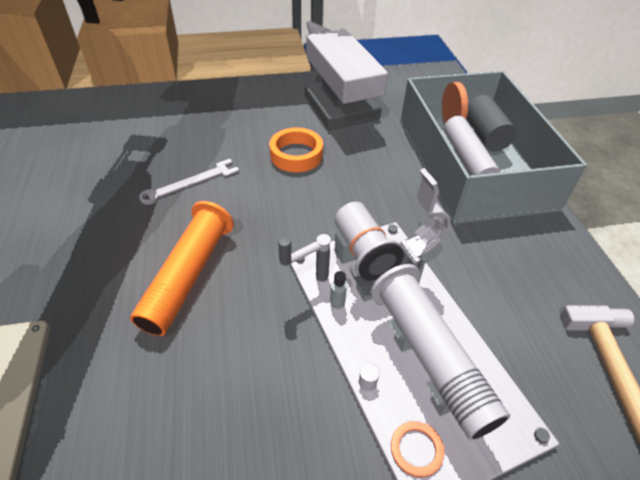

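Top view: the stand has corners near (253,168), (468,128), (497,232) and (273,276). The grey pipe has its flange at (352,191) and its ribbed end at (475,172). The seal is at (333,203), the lug stands upright at (319,137), the latch knob is at about (316,278), and the bump-stop post at (334,238). The look-alikes are the orange flanged pipe at (275,375) and the grey cylinder in the box at (185,66). The pipe I want is the grey flanged one in the V blocks. I'll enlarge that area to confirm.

```bash
python3 - <<'E'
from h import *
c=cam('top');im=c['pixels'][:,:,::-1]
cv2.imwrite('pics/topcrop.png',cv2.resize(im[115:295,240:505],None,fx=3,fy=3,interpolation=cv2.INTER_CUBIC))
g=im.min(axis=2).astype(np.uint8);m=(g>125).astype(np.uint8)*255
m=cv2.morphologyEx(m,cv2.MORPH_OPEN,np.ones((3,3)))
cs,_=cv2.findContours(m,0,2)
for k in cs:
    x,y,w,h=cv2.boundingRect(k)
    if cv2.contourArea(k)>3000: print((x,y,w,h),cv2.contourArea(k),cv2.minAreaRect(k), cv2.approxPolyDP(cv2.convexHull(k),6,True).reshape(-1,2).tolist())
P=np.array([onz(c,p,.012) for p in [(253,168),(468,128),(497,232),(273,276)]]);print(P.round(4))
print([np.linalg.norm(P[i]-P[(i+1)%4]).round(4) for i in range(4)])
E
```

```text
(253, 128, 244, 149) 23296.5 ((372.4018859863281, 199.13180541992188), (116.75865936279297, 229.84274291992188), 77.57405853271484) [[467, 128], [496, 231], [272, 276], [253, 169]]
(0, 108, 63, 66) 3374.0 ((29.41891860961914, 140.51351928710938), (56.060054779052734, 68.71878051757812), 80.53767395019531) [[59, 109], [62, 162], [0, 173], [0, 117]]
(136, 21, 119, 56) 4188.0 ((194.9962921142578, 47.71546173095703), (117.68942260742188, 54.6642951965332), 0.9877604246139526) [[254, 23], [252, 76], [136, 69], [137, 54], [179, 21]]
(262, 0, 292, 16) 3771.0 ((407.5, 7.5), (15.0, 291.0), 90.0) [[553, 0], [543, 15], [274, 12], [262, 3]]
[[ 0.6336  0.2163  0.012 ]
 [ 0.713  -0.1535  0.012 ]
 [ 0.5289 -0.1923  0.012 ]
 [ 0.4494  0.1749  0.012 ]]
[np.float64(0.3782), np.float64(0.1881), np.float64(0.3758), np.float64(0.1888)]
```

View pics/topcrop.png

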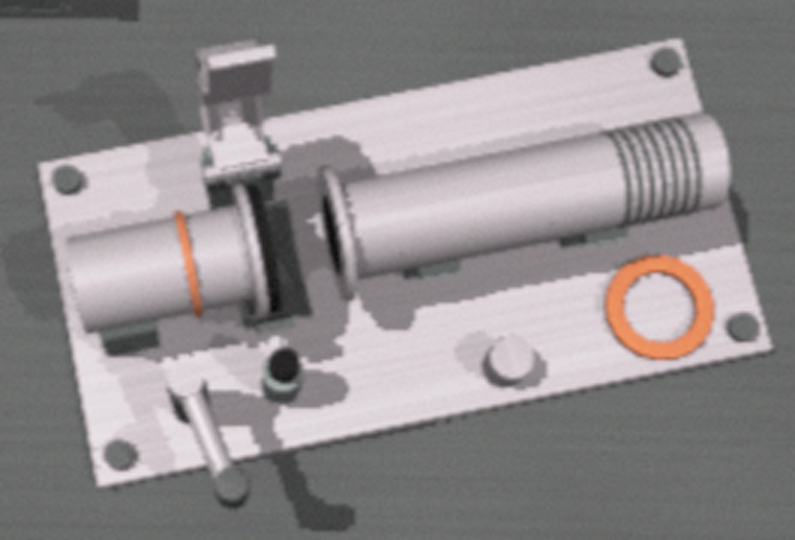

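```bash
cat >> h.py <<'E'
S0=np.array([0.5812,0.0113,0]);YAW=0.2124
RS=np.array([[np.cos(YAW),-np.sin(YAW),0],[np.sin(YAW),np.cos(YAW),0],[0,0,1]])
def w(p): return S0+RS@(np.array(p)/1000)      # stand mm -> world
def st(P): return (RS.T@(np.array(P)-S0)*1000).round(1)
def tri(c1,u1,c2,u2):
    A=[];b=[]
    for c,u in((c1,u1),(c2,u2)):
        o,d=ray(c,u);d=d/np.linalg.norm(d);M=np.eye(3)-np.outer(d,d);A.append(M);b.append(M@o)
    x=np.linalg.lstsq(np.vstack(A),np.hstack(b),rcond=None)[0]
    return x
E
python3 - <<'E'
from h import *
c=cam('top')
f=lambda x,y:(x/3+240,y/3+115)
for n,p,z in [('flange front c',f(335,232),75),('fixed flange c',f(256,250),75),('pivot top',f(184,376),92),('bumpstop top',f(285,360),75),('knob top',f(230,487),126),('screw lookalike',f(513,358),20)]:
    print(n,st(onz(c,p,z/1000)))
for q in [(0,85,75),(0,92,75),(-60,90,75),(-62,140,92),(-60,90,80)]: print(q,(proj(c,w(q))-[240,115])*3)
d=cam('side');cv2.imwrite('pics/sidecrop.png',cv2.resize(d['pixels'][160:400,270:510,::-1],None,fx=2.5,fy=2.5,interpolation=cv2.INTER_CUBIC))
for q in [(-95,-190,12),(95,-190,12),(-95,190,12),(0,85,75),(-62,140,92)]: print(q,proj(d,w(q)))
for cc in(c,d):
    T=np.array(cc['camera_from_world']);print(st(-T[:3,:3].T@T[:3,3]))
E
```

```text
flange front c [ 0.8 41.5 75. ]
fixed flange c [-0.7 83.1 75. ]
pivot top [-61.6 131.2  92. ]
bumpstop top [-59.9  80.   75. ]
knob top [-123.2  120.   126. ]
screw lookalike [-71.7 -45.9  20. ]
(0, 85, 75) [252.03350236 249.39725685]
(0, 92, 75) [238.59609556 251.95477268]
(-60, 90, 75) [265.56108462 363.98095171]
(-62, 140, 92) [166.49021653 380.21585313]
(-60, 90, 80) [265.72537588 361.92941976]
(-95, -190, 12) [413.90041551 517.09519187]
(95, -190, 12) [560.33888584 445.63804622]
(-95, 190, 12) [287.65936878 253.40985286]
(0, 85, 75) [379.76661602 258.92440956]
(-62, 140, 92) [321.65565662 234.53603875]
[-191.9  127.4  729.1]
[-240.4 -255.7  562. ]
```

View pics/sidecrop.png

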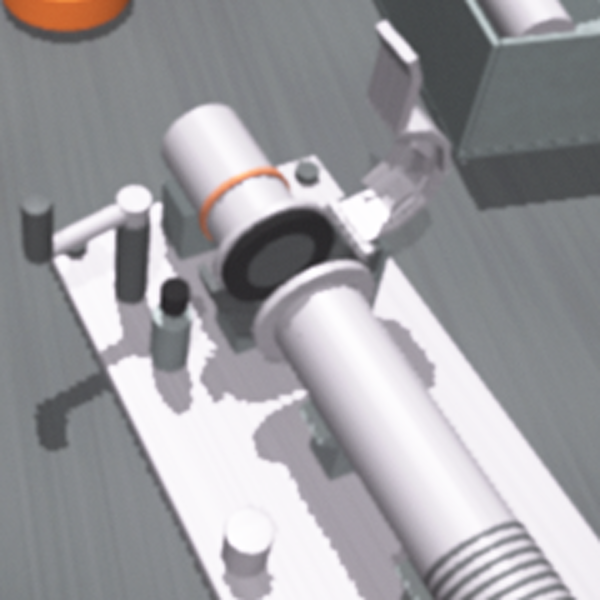

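Side crop: the seal face is centred at (279,256), the pivot top at (133,198), the bump stop at (174,295), the upright lug at (395,65), and the pipe flange at (315,305) in crop pixels. The grey flanged pipe in the V blocks is confirmed as the one meant. The fitting sits about 9 mm towards -y, so the seal face is at y≈76 and the pipe flange at y≈41. Next I'll turn the jaws across the pipe and travel there.

```bash
python3 -m jog '[[0,0,-0.4,0.149,0],[0,0,-0.4,0.149,0],[0,0,-0.4,0.149,0],[0,0,-0.4,0.149,0],[0,0,-0.4,0.149,0],[0,0,-0.4,0.149,0],[0,0,-0.4,0.145,0],[-4.5,1.6,0,0,0],[-4.5,1.6,0,0,0],[-4.5,1.6,0,0,0]]' 15
cat >> h.py <<'E'
def rep(tag=''):
    s=r.read_state();R=__import__('scipy.spatial.transform',fromlist=['Rotation']).Rotation.from_quat(s['eef_rot']).as_matrix()
    print(tag,'t',round(s['time'],2),'TCPst',st(s['ee_pos']),'yawerr',round(np.arctan2(R[1,1],R[0,1])-YAW,3),'tilt',R[2].round(3),'Fst',(RS.T@np.array(s['ft_force'])).round(1),'w',round(s['width']*1000,1))
E
python3 -c "
from h import *
rep()"
```

```text
time: 1.25
ee_pos: [0.2664, 0.4701, 0.2698]
eef_rot: [0.634, 0.773, -0.003, -0.0]
ft_force: [0.6, 0.4, -0.8]
width: 0.0872
 t 1.25 TCPst [-211.   514.8  269.8] yawerr -0.015 tilt [-0.003 -0.004 -1.   ] Fst [ 0.7  0.2 -0.8] w 87.2
```

```bash
python3 -m jog '[[-4.5,1.63,0,-0.015,0],[-4.5,1.63,0,0,0],[-4.5,1.63,0,0,0],[-4.5,1.63,0,0,0],[-4.5,1.63,0,0,0],[-4.5,1.63,0,0,0],[-4.5,1.63,0,0,0],[-4.5,1.63,0,0,0],[-4.5,1.63,0,0,0],[-4.5,1.63,0,0,0]]' >/dev/null
python3 -c "
from h import *
rep()"
```

```text
t 2.25 TCPst [-45.5  45.2 271.4] yawerr 0.003 tilt [ 0.002 -0.    -1.   ] Fst [ 1.5  0.2 -0. ] w 87.2
```

```bash
python3 -m jog '[[-3.8,1.55,0,0.003,0],[-3.8,1.5,0,0,0],[-3.8,1.5,0,0,0],[0,0,2,0,0],[0,0,4,0,0],[0,0,4,0,0],[0,0,3,0,0],[0,0,0,0,0],[0,0,0,0,0],[0,0,0,0,0]]' >/dev/null
python3 - <<'E'
from h import *
rep();c=cam('top','t2.png')
cv2.imwrite('pics/t2c.png',cv2.resize(c['pixels'][100:300,240:505,::-1],None,fx=3,fy=3,interpolation=cv2.INTER_CUBIC))
E
```

```text
t 3.25 TCPst [  2.4 -84.2 140. ] yawerr -0.01 tilt [-0.004  0.004 -1.   ] Fst [0.3 1.3 0.3] w 87.3
```

View pics/t2c.png

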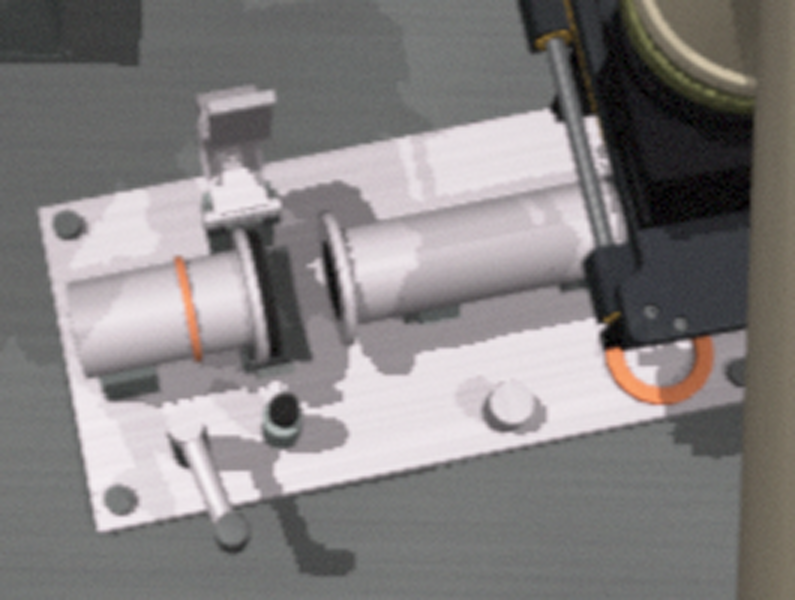

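The gripper is above the pipe. The flange is still at crop (338,278) and nothing else has moved. I'll shift 1.6 cm, lower and grip.

```bash
python3 -m jog '[[1.4,-0.2,0,-0.01,0],[0,0,2.5,0,0],[0,0,2.5,0,0],[0,0,0.6,0,0],[0,0,0,0,0],[0,0,0,0,1],[0,0,0,0,1],[0,0,0,0,1],[0,0,0,0,1],[0,0,0,0,1]]' 20
python3 -c "
from h import *
rep()"
```

```text
time: 4.3
ee_pos: [0.5999, -0.0523, 0.0938]
eef_rot: [0.626, 0.78, 0.005, 0.006]
ft_force: [-22.6, -1.6, 12.2]
width: 0.0551
 t 4.3 TCPst [  4.9 -66.1  93.8] yawerr 0.005 tilt [-0.002  0.015 -1.   ] Fst [-22.4   3.2  12.2] w 55.1
```

```bash
python3 -m jog '[[0,0,0,0,0],[0,0,0,0,0],[0,-0.5,0,0,0],[0,0,0.5,0,0],[0,0,0.8,0,0],[0,0,0.3,0,0],[0,0,0,0,0],[0,0,0,0,0],[0,0,0,0,0],[0,0,0,0,0]]' 20
python3 -c "
from h import *
rep()"
```

```text
time: 5.3
ee_pos: [0.595, -0.0538, 0.0764]
eef_rot: [0.626, 0.779, 0.005, 0.006]
ft_force: [-0.0, 0.3, 0.5]
width: 0.0874
 t 5.3 TCPst [ -0.2 -66.5  76.4] yawerr 0.005 tilt [-0.003  0.016 -1.   ] Fst [0.1 0.3 0.5] w 87.4
```

```bash
python3 -m jog '[[0,0,0,0,0.5],[0,0,0,0,1],[0,0,0,0,1],[0,0,0,0,1],[0,0,0,0,1],[0,0,0,0,1],[0,0,0,0,1],[0,0,0,0,1],[0,0,0,0,1],[0,0,0,0,1]]' 15
python3 -c "
from h import *
rep()"
```

```text
time: 6.3
ee_pos: [0.5973, -0.0533, 0.0775]
eef_rot: [0.626, 0.78, 0.007, 0.008]
ft_force: [2.2, 0.5, -1.4]
width: 0.0494
 t 6.3 TCPst [  2.1 -66.5  77.5] yawerr 0.005 tilt [-0.004  0.021 -1.   ] Fst [ 2.2  0.  -1.4] w 49.4
```

```bash
python3 -m jog '[[0.4,0,0,0,1],[0.4,0,0,0,1],[0.4,0,0,0,1],[0.4,0,0,0,1],[0.4,0,0,0,1],[0.4,0,0,0,1],[0.3,0,0,0,1],[0,0,0,0,1],[0,0,0,0,1],[0,0,0,0,1]]'
python3 - <<'E'
from h import *
rep()
c=cam('top','t3.png');d=cam('side','s3.png')
a=cv2.resize(c['pixels'][150:250,260:400,::-1],None,fx=4,fy=4,interpolation=cv2.INTER_CUBIC)
b=cv2.resize(d['pixels'][190:320,300:440,::-1],None,fx=3,fy=3,interpolation=cv2.INTER_CUBIC)
cv2.imwrite('pics/c3.png',a);cv2.imwrite('pics/d3.png',b)
E
```

```text
time: 7.3
ee_pos: [0.5913, -0.0264, 0.0775]
eef_rot: [0.627, 0.779, 0.006, 0.009]
ft_force: [2.9, -1.4, -2.2]
width: 0.0498
 t 7.3 TCPst [  2.  -39.   77.5] yawerr 0.004 tilt [-0.006  0.022 -1.   ] Fst [ 2.6 -2.  -2.2] w 49.8
```

View pics/c3.png

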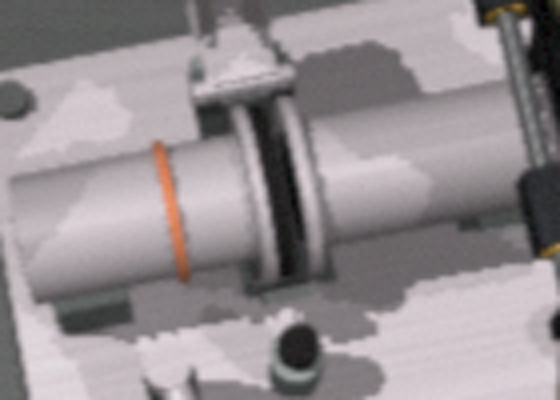

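The loose flange is now about 2–4 mm from the seal: crop x 285, against the fixed flange's front at 262. I'll creep in while watching Fy.

```bash
python3 -m jog '[[0.1,0,0,0,1],[0,0,0,0,1],[0.1,0,0,0,1],[0,0,0,0,1],[0,0,0,0,1],[0,0,0,0,1],[0,0,0,0,1],[0,0,0,0,1],[0,0,0,0,1],[0,0,0,0,1]]' >/dev/null
python3 -c "
from h import *
rep()"
python3 -m jog '[[0.1,0,0,0,1],[0.1,0,0,0,1],[0,0,0,0,1],[0,0,0,0,1],[0,0,0,0,1],[0,0,0,0,1],[0,0,0,0,1],[0,0,0,0,1],[0,0,0,0,1],[0,0,0,0,1]]' >/dev/null
python3 -c "
from h import *
rep()"
```

```text
t 8.4 TCPst [  1.9 -37.4  77.5] yawerr 0.003 tilt [-0.007  0.022 -1.   ] Fst [ 1.9 -2.7 -1.7] w 49.6
 t 9.4 TCPst [  1.9 -35.4  77.5] yawerr 0.003 tilt [-0.007  0.022 -1.   ] Fst [ 1.9 -2.5 -2.5] w 49.7
```

```bash
for i in 1 2; do python3 -m jog '[[0.1,0,0,0,1],[0,0,0,0,1],[0,0,0,0,1],[0,0,0,0,1],[0,0,0,0,1],[0,0,0,0,1],[0,0,0,0,1],[0,0,0,0,1],[0,0,0,0,1],[0,0,0,0,1]]' >/dev/null
python3 -c "
from h import *
rep()"; done
```

```text
t 10.4 TCPst [  1.9 -34.2  77.5] yawerr 0.003 tilt [-0.007  0.022 -1.   ] Fst [ 1.6 -2.6 -3.2] w 49.5
 t 11.4 TCPst [  1.8 -33.2  77.5] yawerr 0.003 tilt [-0.007  0.022 -1.   ] Fst [ 2.4 -2.7 -2.7] w 49.7
```

```bash
for i in 1 2; do python3 -m jog '[[0.1,0,0,0,1],[0,0,0,0,1],[0,0,0,0,1],[0,0,0,0,1],[0,0,0,0,1],[0,0,0,0,1],[0,0,0,0,1],[0,0,0,0,1],[0,0,0,0,1],[0,0,0,0,1]]' >/dev/null
python3 -c "
from h import *
rep()"; done
```

```text
t 12.4 TCPst [  1.8 -32.6  77.5] yawerr 0.003 tilt [-0.008  0.022 -1.   ] Fst [ 1.6 -3.2 -3.1] w 49.8
 t 13.4 TCPst [  1.8 -32.3  77.5] yawerr 0.002 tilt [-0.008  0.022 -1.   ] Fst [ 3.2 -3.8 -2.1] w 49.8
```

```bash
for i in 1 2; do python3 -m jog '[[0,0,0,0,1],[0,0,0,0,1],[0,0,0,0,1],[0,0,0,0,1],[0,0,0,0,1],[0,0,0,0,1],[0,0,0,0,1],[0,0,0,0,1],[0,0,0,0,1],[0.1,0,0,0,1]]' >/dev/null
python3 -c "
from h import *
rep()"; done
```

```text
t 14.4 TCPst [  1.8 -32.   77.5] yawerr 0.002 tilt [-0.009  0.022 -1.   ] Fst [ 3.3 -7.8 -3.8] w 49.6
 t 15.4 TCPst [  1.8 -31.8  77.5] yawerr 0.001 tilt [-0.011  0.023 -1.   ] Fst [ 2.7 -6.6 -3.6] w 49.7
```

```bash
python3 -m jog '[[0,0,0,0,0.7],[0,0,0,0,0.4],[0,0,0,0,0],[0,0,0,0,0],[0,0,0,0,0],[0,0,0,0,0],[0,0,-2.5,0,0],[0,0,-4.5,0,0],[0,0,-4.5,0,0.5],[0,0,-4.5,0,1]]' 15
python3 - <<'E'
from h import *
rep()
c=cam('top','t4.png');d=cam('side','s4.png')
P=[tri(c,(306,131.7),d,(422,168.8)),tri(c,(331.7,130),d,(436,184))]
for p in P:
    s=st(p);print(s,np.arctan2(s[2]-75,47-s[0]),np.hypot(s[2]-75,47-s[0]))
a=cv2.resize(c['pixels'][115:285,250:400,::-1],None,fx=2.6,fy=2.6,interpolation=cv2.INTER_CUBIC)
b=cv2.resize(d['pixels'][150:320,270:450,::-1],None,fx=2.2,fy=2.6,interpolation=cv2.INTER_CUBIC)
cv2.imwrite('pics/c4.png',np.hstack([a,b]))
E
```

```text
time: 16.4
ee_pos: [0.581, -0.0157, 0.2356]
eef_rot: [0.627, 0.779, 0.001, 0.004]
ft_force: [0.4, -1.1, -0.2]
width: 0.0772
 t 16.4 TCPst [ -5.9 -26.4 235.6] yawerr 0.003 tilt [-0.006  0.007 -1.   ] Fst [ 0.2 -1.2 -0.2] w 77.2
[ 49.4  99.5 205.4] 1.5891991570292088 130.4220840195402
[ 45.7  67.  208.5] 1.561058806859471 133.50632943797083
```

View pics/c4.png

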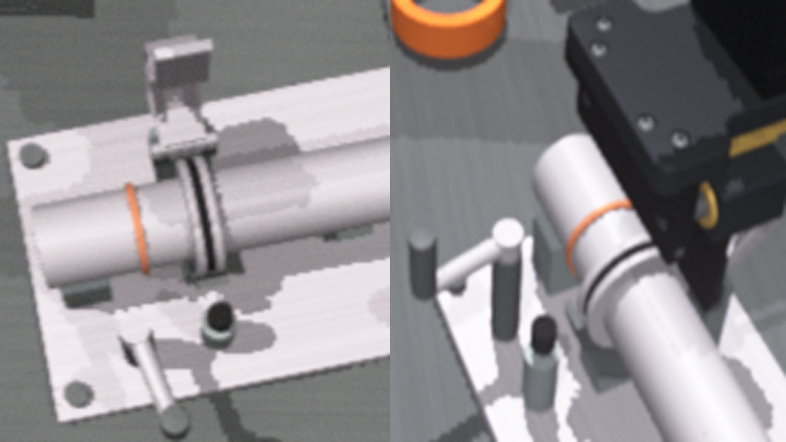

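Both flanges now sit with only the dark 7 mm seal gap between them, and the clamp is upright at about 1.58 rad with the lug centred at y≈82. Next I'll move around behind the lug with the jaws closed.

```bash
python3 -m jog '[[0,4,-2,0,1],[1,4,-1.2,0,1],[3,1.5,0,0,1],[4,0,0,0,1],[3,0,0,0,1],[0,0,0,0,1],[0,0,0,0,1],[0,0,0,0,1],[0,0,0,0,1],[0,0,0,0,1]]' 15 >/dev/null
python3 -c "
from h import *
rep()"
```

```text
t 17.5 TCPst [ 90.1  83.6 267.9] yawerr -0.004 tilt [-0.003  0.007 -1.   ] Fst [-1.1  0.5 -0.7] w 1.3
```

```bash
python3 -m jog '[[0,0,3,0,1],[0,0,2.6,0,1],[0,0,0,0,1],[0,0,0,0,1],[0,-1,0,0,1],[0,-0.5,0,0,1],[0,0,0,0,1],[0,0,0,0,1],[0,0,0,0,1],[0,0,0,0,1]]' 15 >/dev/null
python3 -c "
from h import *
rep()"
```

```text
t 18.5 TCPst [ 75.9  78.7 217.5] yawerr -0.01 tilt [-0.003  0.016 -1.   ] Fst [ 1.1 -0.9  0. ] w 0.5
```

```bash
python3 -m jog '[[0.3,0,1,-0.01,1],[0,0,0,0,1],[0,-1.4,0,0,1],[0,-1.4,0,0,1],[0,-1.1,0.2,0,1],[0,-1.1,0.3,0,1],[0,-1.0,0.4,0,1],[0,-1.0,0.5,0,1],[0,0,0,0,1],[0,0,0,0,1]]' 15 >/dev/null
python3 -c "
from h import *
rep()"
```

```text
t 19.5 TCPst [  6.6  82.4 190.4] yawerr 0.004 tilt [-0.004  0.02  -1.   ] Fst [ 0.4  0.1 -0.2] w 0.3
```

```bash
python3 -m jog '[[0,-0.9,0.4,0,1],[0,-0.9,0.5,0,1],[0,-0.8,0.8,0,1],[0,-0.8,0.8,0,1],[0,-0.5,0.8,0,1],[0,-0.3,0.5,0,1],[0,0,0,0,1],[0,0,0,0,1],[0,0,-1,0,1],[0,0,-2,0,1]]' 15 >/dev/null
python3 - <<'E'
from h import *
rep()
c=cam('top','t5.png');d=cam('side','s5.png')
a=cv2.resize(c['pixels'][115:285,250:400,::-1],None,fx=2.6,fy=2.6,interpolation=cv2.INTER_CUBIC)
b=cv2.resize(d['pixels'][150:320,270:450,::-1],None,fx=2.2,fy=2.6,interpolation=cv2.INTER_CUBIC)
cv2.imwrite('pics/c5.png',np.hstack([a,b]))
E
```

```text
t 20.5 TCPst [-38.9  81.9 178.2] yawerr 0.004 tilt [-0.007  0.017 -1.   ] Fst [-0.3  0.3  0.3] w 0.5
```

View pics/c5.png

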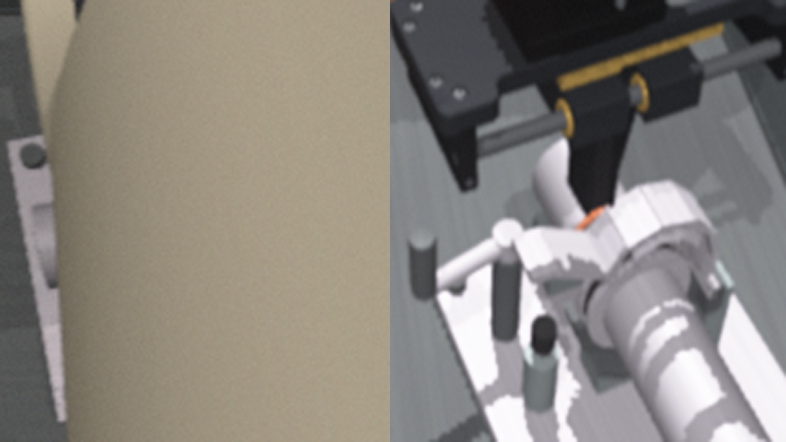

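The clamp is lowered to about 0.4 rad, with its lug tip near (545,250) in the picture. Next I'll move over the lug flat and press down.

```bash
python3 -m jog '[[0.1,-1.7,0,0.004,1],[0,0,1.5,0,1],[0,0,1.5,0,1],[0,0,1,0,1],[0,0,0.6,0,1],[0,0,0.4,0,1],[0,0,0.3,0,1],[0,0,0,0,1],[0,0,0,0,1],[0,0,0,0,1]]' 15 >/dev/null
python3 -c "
from h import *
rep()"
```

```text
t 21.6 TCPst [-49.9  82.5 129.5] yawerr -0.001 tilt [-0.004  0.029 -1.   ] Fst [-0.5 -0.4 -0.4] w 0.9
```

```bash
python3 -m jog '[[0,-0.7,0,0,1],[0,0,0.5,0,1],[0,0,0.5,0,1],[0,0,0.4,0,1],[0,0,0.2,0,1],[0,0,0.2,0,1],[0,0,0,0,1],[0,0,0,0,1],[0,0,0,0,1],[0,0,0,0,1]]' 15 >/dev/null
python3 -c "
from h import *
rep()"
```

```text
t 22.6 TCPst [-56.7  82.5 110.2] yawerr -0.001 tilt [-0.004  0.03  -1.   ] Fst [-0.1  0.1 -0.4] w 0.6
```

```bash
for i in 1 2; do python3 -m jog '[[0,0,0.15,0,1],[0,0,0.15,0,1],[0,0,0.15,0,1],[0,0,0,0,1],[0,0,0,0,1],[0,0,0,0,1],[0,0,0,0,1],[0,0,0,0,1],[0,0,0,0,1],[0,0,0,0,1]]' >/dev/null
python3 -c "
from h import *
rep()"; done
```

```text
t 23.6 TCPst [-56.9  82.4 106.1] yawerr -0.001 tilt [-0.003  0.029 -1.   ] Fst [-1.6  0.   3.9] w 0.6
 t 24.6 TCPst [-57.   82.3 103.7] yawerr -0.002 tilt [-0.001  0.028 -1.   ] Fst [-2.5 -0.5  4.1] w 0.5
```

```bash
for i in 1 2; do python3 -m jog '[[0,0,0.15,0,1],[0,0,0.15,0,1],[0,0,0.1,0,1],[0,0,0.1,0,1],[0,0,0.1,0,1],[0,0,0.1,0,1],[0,0,0.1,0,1],[0,0,0.1,0,1],[0,0,0.1,0,1],[0,0,0.1,0,1]]' >/dev/null
python3 -c "
from h import *
rep()"; done
```

```text
t 25.6 TCPst [-56.9  82.1 101.8] yawerr -0.003 tilt [ 0.007  0.024 -1.   ] Fst [-9.6  1.4 21.4] w 0.7
 t 26.6 TCPst [-56.8  81.9 101.5] yawerr -0.005 tilt [ 0.016  0.021 -1.   ] Fst [-9.4  0.4 20.1] w 0.3
```

The press stopped at about 20 N at z≈101.6, so it is on the bump stop. I'll lift off and check whether it springs back.

```bash
python3 -m jog '[[0,0,-0.3,0,1],[0,0,-0.5,0,1],[0,0,-1,0,1],[0,-0.3,-1.5,0,1],[0,0,-1.5,0,1],[0,0,0,0,1],[0,0,0,0,1],[0,0,0,0,1],[0,0,0,0,1],[0,0,0,0,1]]' >/dev/null
python3 - <<'E'
from h import *
rep()
d=cam('side','s6.png')
cv2.imwrite('pics/c6.png',cv2.resize(d['pixels'][190:330,270:450,::-1],None,fx=4,fy=4,interpolation=cv2.INTER_CUBIC))
for q in [(-73,68,80),(-88,68,73),(-88,96,73),(-40,68,80)]: print(q,(proj(d,w(q))-[270,190])*4)
E
```

```text
t 27.6 TCPst [-61.1  81.  151.2] yawerr -0.005 tilt [ 0.014  0.021 -1.   ] Fst [-0.6 -0.5  0.2] w 0.4
(-73, 68, 80) [260.91047759 368.41884037]
(-88, 68, 73) [216.70397684 395.52989756]
(-88, 96, 73) [183.50380847 330.78091768]
(-40, 68, 80) [354.67738873 338.39779023]
```

View pics/c6.png

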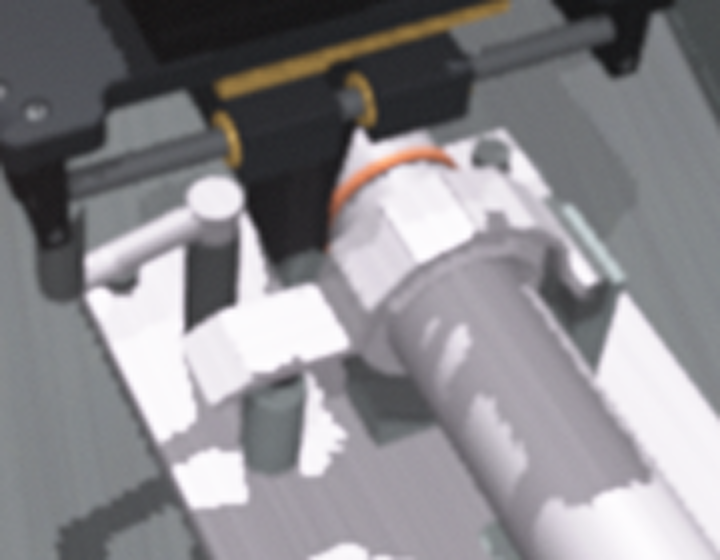

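```bash
python3 - <<'E'
from h import *
c=cam('top');d=cam('side')
k=st(tri(c,(316.8,276.7),d,(284.8,240.8)));p=st(tri(c,(301.3,240),d,(323.2,238.2)))
print(k,p,np.hypot(*(k-p)[:2]),np.arctan2(-(k-p)[0],-(k-p)[1]))
print(st(onz(c,(316.8,276.7),.126)),st(onz(c,(301.3,240),.094)),st(onz(d,(284.8,240.8),.126)),st(onz(d,(323.2,238.2),.094)))
E
```

```text
[-121.6  119.6  124.4] [-62.4 131.4  94. ] 60.3645591386204 1.3740505394331672
[-122.3  119.7  126. ] [-61.5 131.2  94. ] [-121.5  118.2  126. ] [-63.4 131.4  94. ]
```

```bash
python3 -m jog '[[0,0,-1.5,-0.005,1],[1.9,-2.9,0,0,0.4],[1.9,-2.9,0,0,0.4],[0,0,0,0,0.4],[0,0,0,0,0.4],[0,0,0,0,0.4],[0,0,0,0,0.4],[0,0,0,0,0.4],[0,0,0,0,0.4],[0,0,0,0,0.4]]' 15 >/dev/null
python3 -c "
from h import *
rep()"
```

```text
t 28.75 TCPst [-119.1  117.3  165.4] yawerr -0.004 tilt [ 0.011  0.021 -1.   ] Fst [ 0.1 -0.2  0.6] w 51.7
```

```bash
python3 -m jog '[[0.2,-0.1,1.5,0,0.4],[0,0,1.5,0,0.4],[0,0,0.7,0,0.4],[0,0,0,0,0.4],[0,0,0,0,1],[0,0,0,0,1],[0,0,0,0,1],[0,0,0,0,1],[0,0,0,0,1],[0,0,0,0,1]]' 15 >/dev/null
python3 -c "
from h import *
rep()"
```

```text
t 29.75 TCPst [-120.5  118.9  128.7] yawerr -0.006 tilt [ 0.011  0.017 -1.   ] Fst [-10.9  -0.7  10.3] w 15.4
```

```bash
python3 -m jog '[[0,0,0,0,1],[-0.5,0.1,0,0,1],[-0.5,0.2,0,0,1],[-0.55,0.25,0,0,1],[-0.5,0.3,0,0,1],[-0.5,0.35,0,0,1],[-0.45,0.4,0,0,1],[0,0,0,0,1],[0,0,0,0,1],[0,0,0,0,1]]' 20 >/dev/null
python3 -c "
from h import *
rep()"
```

```text
t 30.75 TCPst [-106.5   87.4  128.9] yawerr -0.003 tilt [ 0.013  0.01  -1.   ] Fst [-0.8  1.7  1.6] w 15.3
```

```bash
python3 -m jog '[[-0.4,0.5,0,0,1],[-0.35,0.5,0,0,1],[-0.25,0.5,0,0,1],[-0.2,0.5,0,0,1],[-0.2,0.55,0,0,1],[-0.15,0.6,0,0,1],[0,0,0,0,1],[0,0,0,0,1],[0,0,0,0,1],[0,0,0,0,1]]' 20 >/dev/null
python3 -c "
from h import *
rep()"
```

```text
t 31.75 TCPst [-80.   66.1 128.9] yawerr -0.004 tilt [ 0.008 -0.003 -1.   ] Fst [-1.2  1.2  1.2] w 15.4
```

```bash
python3 -m jog '[[0.7,0,0,0,1],[0,0,0,0,1],[-0.1,0.5,0,0,1],[-0.1,0.5,0,0,1],[0,0.4,0,0,1],[0,0.3,0,0,1],[0,0.3,0,0,1],[0,0,0,0,1],[0,0,0,0,1],[0,0,0,0,1]]' 20 >/dev/null
python3 -c "
from h import *
rep()"
```

```text
t 32.75 TCPst [-64.   62.1 128.7] yawerr -0.01 tilt [-0.001 -0.012 -1.   ] Fst [-1.  -1.   3.4] w 14.8
```

```bash
python3 -m jog '[[0.5,0,0,0,1],[0.3,0,0,0,1],[0,0,0,0,1],[0,0,0,0,1],[0,0.2,0,0,1],[0,0.2,0,0,1],[0,0.2,0,0,1],[0,0.2,0,0,1],[0,0.2,0,0,1],[0,0.2,0,0,1]]' 20 >/dev/null
python3 - <<'E'
from h import *
rep()
d=cam('side','s7.png');c=cam('top','t7.png')
a=cv2.resize(d['pixels'][190:330,270:450,::-1],None,fx=4,fy=4,interpolation=cv2.INTER_CUBIC)
cv2.imwrite('pics/c7.png',a)
E
```

```text
t 33.75 TCPst [-60.3  61.7 128.3] yawerr -0.017 tilt [-0.009 -0.032 -0.999] Fst [-15.3  -1.1  16.3] w 14.7
```

View pics/c7.png

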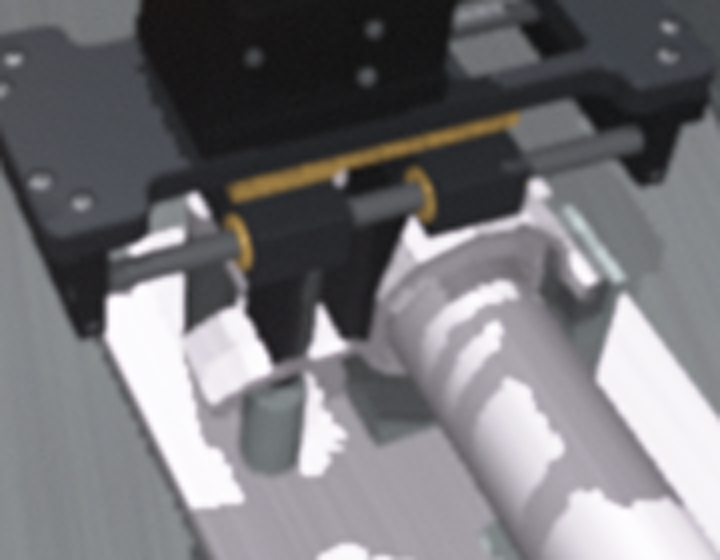

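Pushing +x met a firm 15 N at x≈-60, so the latch is at its stop. The picture shows the fingers around the knob above the lug, and the lug down. I'll release, rise and back off.

```bash
python3 -m jog '[[0,0,0,0,0.75],[0,0,0,0,0.7],[0,0,0,0,0.7],[0,0,-1,0,0.7],[0,0,-2,0,0.7],[0,0,-4,0,0.7],[0,0,-4,0,0.7],[0,-3,-3,0,0.7],[-4.5,0,0,0,0.7],[-4.5,0,0,0,0.7]]' >/dev/null
python3 -m jog '[[-4.8,0,0,0,0.7],[-4.8,0,0,0,0.7],[-4.8,0,0,0,0.7],[-4.8,0,0,0,0.7],[0,0,0,0,0.7],[0,0,0,0,0.7],[0,0,0,0,0.7],[0,0,0,0,0.7],[0,0,0,0,0.7],[0,0,0,0,0.7]]' >/dev/null
python3 - <<'E'
from h import *
rep()
d=cam('side','s8.png');c=cam('top','t8.png')
a=cv2.resize(d['pixels'][180:320,270:430,::-1],None,fx=2.5,fy=3,interpolation=cv2.INTER_CUBIC)
b=cv2.resize(c['pixels'][160:300,250:400,::-1],None,fx=2.6,fy=3,interpolation=cv2.INTER_CUBIC)
cv2.imwrite('pics/c8.png',np.hstack([b,a]))
E
```

```text
t 35.85 TCPst [ -85.7 -222.7  288.7] yawerr -0.003 tilt [-0.008 -0.015 -1.   ] Fst [ 0.1 -0.4  0.3] w 26.3
```

View pics/c8.png

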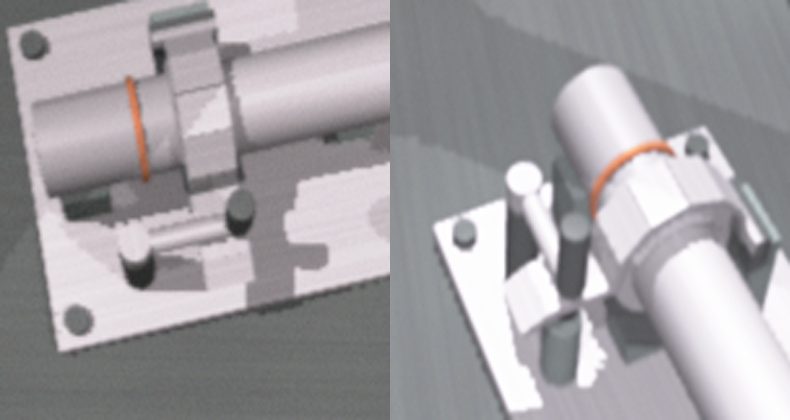

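The latch arm lies across the lug, with the knob top at crop (240,205), and the clamp is down over the flanges. I'll check the latch angle and pipe alignment numerically.

```bash
python3 - <<'E'
from h import *
c=cam('top');d=cam('side')
k=st(tri(c,(342.2,229),d,(573/2.5+270,226/3+180)));p=st(tri(c,(250+133/2.6,160+240/3),d,(270+523/2.5,180+181/3)))
print(k,p,np.arctan2(-(k-p)[0],-(k-p)[1]),st(onz(c,(342.2,229),.126)))
# pipe axis direction from top-view silhouette, points along both edges at z=.075
g=c['pixels'].min(axis=2).astype(int)
# lug ramp-end corners -> height: triangulate (top/side)
for t,s in [((205,285),(520,333)),((253,280),(520,333))]: print(st(tri(c,(250+t[0]/2.6,160+t[1]/3),d,(270+s[0]/2.5,180+s[1]/3))))
rep()
E
```

```text
[ -5.7  18.4 174.2] [  0.2  67.1 154.3] 0.12056234522211252 [-63.8  72.2 126. ]
[-20.9  29.1 120.5]
[-30.   11.9 138.1]
 t 36.05 TCPst [ -86.  -223.5  288.6] yawerr -0.004 tilt [-0.009 -0.015 -1.   ] Fst [ 0.4 -0.5  0.3] w 26.1
```

```bash
python3 - <<'E'
from h import *
c=cam('top');d=cam('side')
T=lambda x,y:(250+x/2.6,160+y/3)
Sd=lambda x,y:(270+(x-390)/2.5,180+y/3)
k=st(tri(c,T(240,207),d,Sd(573,226)));p=st(tri(c,T(133,240),d,Sd(523,181)))
print('knob',k,'pivot',p,'latch',np.arctan2(-(k-p)[0],-(k-p)[1]))
print('lug ramp end',st(tri(c,T(253,280),d,Sd(520,333))),st(tri(c,T(205,290),d,Sd(503,288))))
E
```

```text
knob [-63.2  71.8 124.2] pivot [-61.8 131.7  89.3] latch 0.023368032728062205
lug ramp end [-90.7  67.3  70.9] [-89.2  95.2  67.4]
```

```bash
python3 -c "
from h import *
print(r.close_job());rep()"
```

```text
the job is handed in; nothing more can be done
None
the job is handed in; nothing more can be done
```

The job is handed in, about 36 s into the 72 s limit. No verdict was reported. I slid the grey pipe onto the seal, swung the clamp over both flanges and pressed it shut, turned the latch to its stop, then let go and backed off.

- **Pipe:** I moved it about 35 mm. The steps shortened and the push force rose, so I estimate the flange went about 1 mm into the seal.
- **Clamp:** It met the bump stop at about 20 N. It still looked down after I lifted off.
- **Latch:** It met its stop at about 15 N. Triangulation afterwards gave about 0.02 rad.
- **Lug:** Its ramp end is at about z = 67–71 mm, against about 73 mm expected when shut. That agrees with the clamp being shut, within the camera error.
- **Robot:** It was well clear of everything, with a force reading near zero.

**Not measured or off:**
- I never measured the final seal travel or the pipe's alignment. I took the seal travel from the clamp's lips and did not check the pipe's angle.
- My first triangulation of the latch used a wrong crop offset, so I corrected and repeated it.
- The first grip on the pipe was too high and off-centre, with a side force of about 22 N. I redid it.
- The knob slid along the pads while I turned the latch, but it stayed held.

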